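# Dial the padlock of the disk case open and hold it up

## Task

The grey steel disk case is locked with a dial padlock whose shackle hooks through a pair of lugs. Dial its combination, feeling for the clicks: turn the pointer clockwise to the third mark past the bold index mark, then back anticlockwise to the index mark; then draw the lock back so that its shackle is pulled open, unhook it from the lugs, and finish while still holding the open padlock in the gripper, dial upward, at least 10 cm above the case. Do not wrench the lock, and leave the things lying around it where they are.

Things in the scene. Friction and masses are not known exactly. Their poses are not given: they have to be found in the camera images.
- case: Grey sheet-steel case for data disks, 212 (x) x 240 (y) x 60 mm, fixed to the table. Origin: centre of its underside; x points away from the robot, from the fixed front deck (case x -106 to +30 mm) to the lid behind it (x +30 to +106, shut, not to be opened). Deck and lid are flat, both 60 mm above the table.
- cheeks (a point): Middle of the lock's bed on the deck (case x -36, y 0, height 60 mm). Either side stand steel cheeks along the case's x, 10 mm high, 3 mm thick, 85 mm long, 1.2 mm clear of the padlock: they keep it from turning (it wobbles up to 0.03 rad) and let it slide along x.
- lugs (a point): Centre of the eye of two steel lugs that stand back to back at the seam of deck and lid (case x +30, y +20 mm, 16 mm above the deck): upright plates square to the case's x, together 8 mm thick along x, 30 mm wide, 31 mm high. The eye is a 16 mm hole through both, along the case's x: 4 mm of room all round the shackle's bar, so the lock can be eased 2 or 3 mm off the deck to slide freely.
- lock: The padlock, loose, about 0.5 kg in all, lying dial up between the cheeks. Laminated steel body 74 (x) x 62 (y) x 32 mm high, to be gripped across its 62 mm width above the cheeks, along the body's middle. Origin: centre of its underside; x points to the shackle (along the case's x at the start).
- index_mark (a point): Bold long index mark on the bezel, on the shackle side (lock x +28 mm, 35 mm above the underside). The bezel is a metal ring round the dial, 58 mm across, with 20 black marks, one per click (18 degrees).
- dial (a joint): Angle of the dial against the lock (rad): 0 with the pointer's nose at the index mark (lock +x), growing clockwise seen from above; one mark is 0.314. It snaps into a click at every mark (up to 0.25 N m). It starts within two marks of the index. Combination: clockwise to the third mark (0.942), then anticlockwise to the index (0), each within 0.1 rad.
- dial_grip (a point): Middle of the dial's pointer bar: on the dial's axis (the middle of the lock), 47 mm above the lock's underside. The black bar is 12 mm wide across its pointing direction, 17 mm high (39 to 56 mm above the underside), from 18 mm behind the axis to 20 mm ahead of it, on a disc 43 mm across.
- dial_nose (a point): Tip of the pointer's wedge-shaped nose with a white line on top, 20 mm from the dial's axis, as high as dial_grip. Inside, the clockwise turn to the third mark carries a hidden slotted ring to its place and turning back leaves it. If the third mark was overshot, turn anticlockwise to two marks short of the index (-0.63) and begin again.
- shackle (a joint): How far the shackle is drawn out of the lock body (m): 0 shut, 0.022 fully open. Locked it moves only 2 mm; with the combination set it slides with about 2.5 N of friction and stays where it is left. It is a U of 8 mm round bar, 16 mm above the lock's underside, legs at lock y -20 (heel, stays in the body) and y +20 mm (toe, passes through the eye).
- bow (a point): Inside of the middle of the shackle's bow, 26 mm from the body's +x face when shut. Pulling the lock toward its -x takes up 6 to 16 mm of play until the bow bears on the far side of the lugs; the next 22 mm draw the shackle fully open (bow then 48 mm from the body); beyond that it is a hard stop.
- toe_tip (a point): Tip of the shackle's toe leg (lock y +20, x +33 mm when shut, i.e. 4 mm inside the body; x +55 when open). Open, there are 18 mm between the toe's tip and the body. Pushing the lock forward 35 mm from the end of the pull brings the toe out of the eye and the lugs into this gap (body's +x face 9 mm short of the lugs' middle), and the lock lifts straight up and off.
- disk_lid: 2.5-inch disk, 70 x 100 x 10 mm, lying on the lid of the case; a bystander
- disk_b: another 2.5-inch disk, 70 x 100 x 10 mm, on the table at the left; a bystander
- marker: black marker pen, 15 x 130 mm, on the table; a bystander
- driver: long screwdriver with a black and red handle, 210 mm, on the table at the right; a bystander
- heatsink: finned aluminium heatsink, 58 x 62 x 30 mm, on the table left of the case; a bystander

How it is judged:
On the way, in this order (a step that is already met when the one before it is completed fails the run):
1. the dial is turned clockwise to the third mark past the index (value of joint dial between 0.832 and 1.052 rad and value of joint shackle below 0.006 m), for 0.2 s.
2. the dial is turned back to the index mark (value of joint dial between -0.11 and 0.11 rad and value of joint shackle below 0.006 m), for 0.2 s.
3. the shackle is pulled open (value of joint shackle above 0.018 m), for 0.1 s.
At the end, for the whole second after the job is handed in: The padlock is held in the fingers (over 2 N), shackle out at least 16 mm, underside at least 90 mm above the lid (z over 0.15), within 0.25 m of the case's middle seen from above, dial upward within 20 degrees, clear of the case and still (under 0.05 m/s) (value of joint shackle above 0.016 m and height (world z) of lock above 0.15 m and horizontal distance between lock and case below 0.25 m and angle between lock's own z axis and vertical below 0.35 rad and contact force between the fingers and lock above 2 N and contact force between lock and case below 0.2 N and linear speed of lock below 0.05 m/s); the arm keeps its last pose, push and grip.
It fails at once if the lock is wrenched: pushed or pulled against the case with more than 70 N (contact force between lock and case above 70 N).
It fails at once if a bystander is moved more than 30 mm (distance of any of disk_lid, disk_b, marker, driver, heatsink from where it was at the start of the episode above 0.03 m).
It also fails if it takes over 51 s, if anything falls off the work surface, if the arm or the gripper's body presses on something with over 40 N, if the wrist force passes 120 N, or if a joint passes its speed limit or range.

## Robot

A 7-joint arm with a two-finger parallel gripper is mounted at the origin on a cart in front of the work surface, level with it; the furniture and walls round the work are solid. World frame = base frame: x ahead of the robot, y to its left, z up, the work surface at z = 0. Lengths are in m, angles in rad, forces in N, time in s.
With the tool pointing down it reaches from about 0.425 to 0.925 m from the base axis. Payload 6.8 kg.
Tool frame: the origin (TCP) lies between the finger pads; the fingertips stand 22 mm ahead of it and the grasp point (between the pads) lies 3 mm ahead of it; z points along the fingers, y is the line along which they close (so a half turn about z gives the same grasp; the last joint's range is limited). The gripper opens to 85 mm and grips with 20 to 120 N. Pads are 22 mm wide; open, the fingers measure 114 mm over their backs; the gripper's body (76 mm by 85 mm) begins 54 mm behind the grasp point. The pads swing forward as they close: fully open they stand 13 mm farther back than shut.
Start: joints at [-1.291, 0.477, 0.022, 1.555, -0.011, 1.109, -0.083], TCP at [0.255, 0.625, 0.253] pointing down, gripper open.
Joint ranges: [-2.96, 2.96], [-0.34, 2.1], [-1.41, 1.46], [0.24, 2.44], [-1.37, 4.51], [0.17, 1.92], [-2.96, 2.96]. Speed limits (rad/s): [2.39, 2.39, 3.14, 3.14, 3.14, 3.14, 3.14].

## Interface

Orientations are given as a unit quaternion [w, x, y, z].
In Python, from station import bot gives the robot as it stands.
- The arm moves only by the tool servo_tool, never from a script. Its argument "motion" is a list that holds one entry, the list of rows, each a list of 5 numbers: the opening, from 0 (shut) to 1 (fully open), then the shift along the world's x, y, z each as a share of 0.04 m, from -1 to 1, then the turn about the world's z as a share of 0.12 rad, from -1 to 1. A call has 1 to 20 rows; each row shifts and turns the commanded pose from where the row before left it; what a row does not reach is not made up. A row lasts 1/10 s, in which the tool goes at most 50 mm and 8.59 degrees, less where a joint would pass 70% of its speed; a pose out of reach is approached as far as the arm can. A call with a number of a shift or a turn outside -1 to 1 is refused whole. A call with a gripper value outside its range is refused whole. The fingers move at their own pace and stop on an object; "newtons" is the grip in N (left out, the last holds). Time passes only in rows, so rows that do not move let the fingers close. It gives the time, the measured TCP pose, the force, the opening and the grip force at its end, in the units of the state.
- bot.get_obs(): the state, without advancing time (a new reading comes with each control period).
- bot.read_camera(name): name is "scene" or "top" or "wrist"; returns (picture, depth): 400x640x3 uint8, red, green, blue; 400x640 float32, m along the optical axis (not along the pixel's ray), 0 where there is no reading.
- bot.get_calibration(name): a dict with "fovy" (degrees; the focal length in pixels is half the picture's height over the tangent of half this angle, whatever the lens; pixels are square), "cx", "cy" (the principal point, pixels), "view" (4x4, takes a point from world to camera coordinates). Camera axes: x right, y down, z forward; pixel columns grow to the right and rows downward; lengths in m; the calibration is good to about 2 mm. A picture is of the moment at which its call begins: read the wrist's pose just before it. get_calibration takes no time and is no camera call; for the wrist camera it gives the pose at the moment of the call.
- bot.hand_in(): hands the job in; it is judged then, once.
The state is a dict: "t": time; "q": joint angles; "joint_vel": joint speeds; "joint_torque": joint torques, N m; "eef_pos": TCP position; "tool_rot": TCP orientation; "contact_force": force on the tool from outside, world axes, zero at the start; "torque": the same for the moment, N m; "gripper_width": opening from 0.0 (shut) to 1.0 (fully open); "grasp_force": force on a finger pad.
Only numpy, scipy, OpenCV 4.12 (cv2) and the standard library are available. Lean on these libraries where they do the work, as an engineer would, in place of code of your own. Each camera call takes 0.05 s, during which the arm holds its last target. There are 200 camera calls.

## Working session

There is one attempt and no reset: what is moved stays moved. The work goes in short steps, Python scripts to look and compute and a tool call to move; the robot and the scene stay as the last step left them, time stands still between calls to the robot, and variables do not carry over. Pictures are saved under pics/ and viewed, at most 10 in all, crops included, and the job is handed in when it is done.

Besides the shell and the picture viewer there is one more tool, called after ">>>" as name(argument=value, ...) on one line, values as JSON. servo_tool: Moves the arm, as the interface text tells. Shift numbers are shares of 0.04 m and turn numbers shares of 0.12 rad, none past 1 either way. Its arguments: {"type":"object","properties":{"motion":{"type":"array"},"newtons":{"type":"number"}},"required":["motion"]}

```bash
mkdir -p pics; cat > h.py <<'E'
import numpy as np, cv2
from station import bot
def cam(n):
    c=bot.get_calibration(n); im,d=bot.read_camera(n); return im,d,c
def K(c): return 200/np.tan(np.radians(c["fovy"])/2)
def ray(c,u,v,z):
    V=np.array(c["view"]); R=V[:3,:3]; o=-R.T@V[:3,3]
    d=R.T@np.array([(u-c["cx"])/K(c),(v-c["cy"])/K(c),1.]); return o+d*(z-o[2])/d[2]
def proj(c,p):
    V=np.array(c["view"]); q=V[:3,:3]@np.array(p)+V[:3,3]; return q[0]/q[2]*K(c)+c["cx"],q[1]/q[2]*K(c)+c["cy"]
def save(n,im): cv2.imwrite("pics/"+n,im[:,:,::-1])
E
python3 - <<'E'
from h import *
print(bot.get_obs())
for n in("top","scene"):
    im,d,c=cam(n); save(n+"0.png",im); np.savez("pics/%s0.npz"%n,im=im,d=d); print(n,c)
E
```

```text
{'t': 0.0, 'q': array([-1.29111079,  0.47779785,  0.0223468 ,  1.55643073, -0.01148315,
        1.10932773, -0.08312963]), 'joint_vel': array([ 1.78051829e-03, -5.45345293e-05, -2.39925202e-04,  1.16254560e-03,
        4.65980060e-04,  5.98709404e-04,  9.04903974e-04]), 'joint_torque': array([ 2.48969618e-04, -5.96465313e+01,  1.60800677e+00, -2.81175578e+01,
        1.24623507e-02,  9.62721213e-03, -1.73072215e-05]), 'eef_pos': array([0.25505515, 0.62436353, 0.25233609]), 'tool_rot': array([-1.00256586e-04,  1.92683312e-01,  9.81260566e-01, -9.12172679e-04]), 'contact_force': array([ 0.07608062,  0.54440916, -0.15032757]), 'torque': array([-0.00172048, -0.0297301 ,  0.00290151]), 'grasp_force': 0.0, 'gripper_width': 1.0024345414674471}
top {'fovy': 54.179857761260465, 'cx': 315.77346750488624, 'cy': 196.24433006484958, 'view': array([[ 0.0182111 , -0.99971387, -0.01550893, -0.10634876],
       [-0.99517009, -0.01662745, -0.09674721,  0.51786499],
       [ 0.09646166,  0.0171959 , -0.99518815,  1.19285675],
       [ 0.        ,  0.        ,  0.        ,  1.        ]])}
scene {'fovy': 47.89199586436861, 'cx': 324.44381026632584, 'cy': 200.11996322034074, 'view': array([[-0.68351317, -0.72957749, -0.022944  ,  0.2702171 ],
       [-0.33407092,  0.3406166 , -0.87884979,  0.27221124],
       [ 0.64900414, -0.59304048, -0.47654655,  0.96527865],
       [ 0.        ,  0.        ,  0.        ,  1.        ]])}
```

View pics/top0.png

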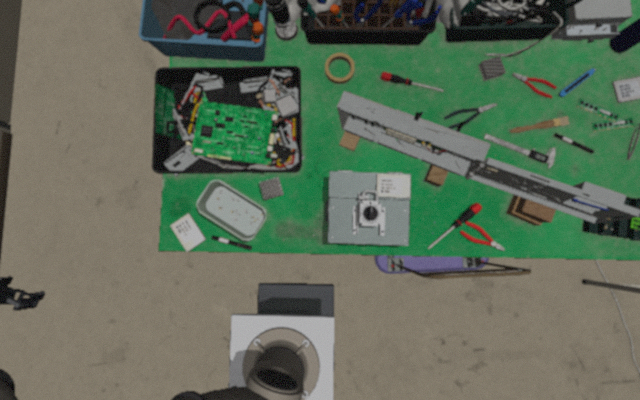

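View pics/scene0.png

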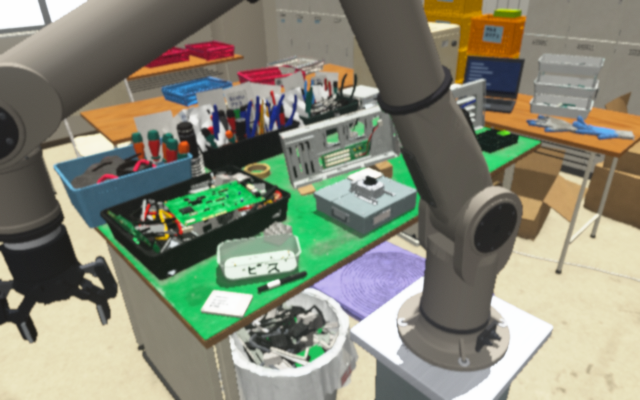

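The top view shows the case at about (369,208) with the dial near (371,212), and the arm off to the left. I'll measure the case corners and enlarge that region.

```bash
python3 - <<'E'
from h import *
c=bot.get_calibration("top"); z=np.load("pics/top0.npz"); im=z["im"];d=z["d"]
for u,v,h in [(371,212,.11),(330,172,.06),(410,172,.06),(409,245,.06),(328,244,.06),(355,235,.06),(385,235,.06)]: print(u,v,ray(c,u,v,h).round(4),d[v,u])
cr=im[160:260,315:425]; save("c0.png",cv2.resize(cr,None,fx=5.5,fy=5.5,interpolation=cv2.INTER_CUBIC))
from scipy.spatial.transform import Rotation as R
q=bot.get_obs()["tool_rot"]; print(R.from_quat(np.roll(q,-1)).as_matrix().round(3))
w=bot.get_calibration("wrist"); V=w["view"]; print(w["fovy"],-V[:3,:3].T@V[:3,3],V[:3,:3].round(2))
E
```

```text
371 212 [ 0.4685 -0.2584  0.11  ] 1.1219463
330 172 [ 0.5909 -0.1398  0.06  ] 1.1856467
410 172 [ 0.5947 -0.3819  0.06  ] 1.2465
409 245 [ 0.3752 -0.3778  0.06  ] 1.2229813
328 244 [ 0.3736 -0.137   0.06  ] 1.2274855
355 235 [ 0.4018 -0.2172  0.06  ] 1.1675948
385 235 [ 0.4035 -0.3066  0.06  ] 1.1666077
[[-0.926  0.378 -0.001]
 [ 0.378  0.926 -0.002]
 [-0.    -0.002 -1.   ]]
63.641455079482355 [0.18154521 0.65418716 0.37285009] [[ 0.38  0.93 -0.  ]
 [ 0.88 -0.36  0.31]
 [ 0.28 -0.12 -0.95]]
```

View pics/c0.png

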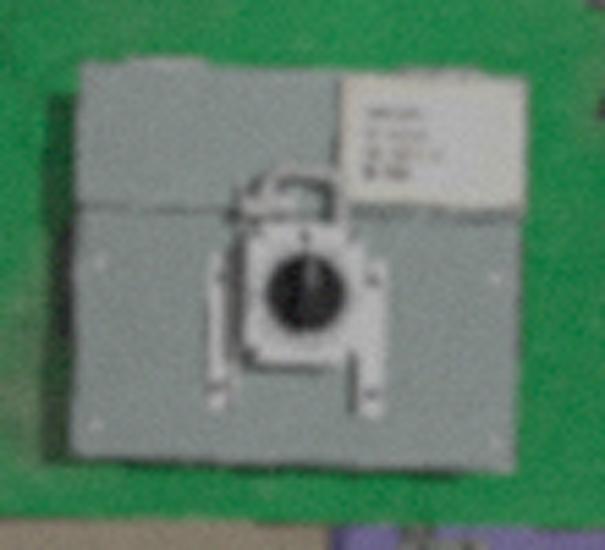

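The crop shows the deck with the lock, the pointer near the index mark and the toe side at +y. I'll transit above the lock, turning about 158° clockwise to keep the wrist mid-range.

>>> servo_tool(motion=[[[1,0.667,-0.8,0.3,-0.957],[1,0.667,-0.8,0.3,-0.957],[1,0.667,-0.8,0.3,-0.957],[1,0.667,-0.8,0.3,-0.957],[1,0.667,-0.8,0,-0.957],[1,0.667,-0.8,0,-0.957],[1,0.667,-0.8,0,-0.957],[1,0.667,-0.8,0,-0.957],[1,0,-0.98,0,-0.957],[1,0,-0.98,0,-0.957],[1,0,-0.98,0,-0.957],[1,0,-0.98,0,-0.957],[1,0,-0.98,0,-0.957],[1,0,-0.98,0,-0.957],[1,0,-0.98,0,-0.957],[1,0,-0.98,0,-0.957]]])

```text
t: 1.7
eef_pos: [0.4681, 0.0537, 0.3011]
tool_rot: [-0.0, 0.898, 0.44, -0.0]
contact_force: [1.0, 0.8, 0.7]
gripper_width: 1.0
grasp_force: 0.0
```

>>> servo_tool(motion=[[[1,0,-0.98,0,-0.957],[1,0,-0.98,0,-0.957],[1,0,-0.98,0,-0.957],[1,0,-0.98,0,-0.957],[1,0,-0.98,0,-0.957],[1,0,-0.98,0,-0.957],[1,0,-0.98,0,-0.957],[1,0,-0.98,0,-0.957],[1,0,0,-0.6,0],[1,0,0,-0.6,0],[1,0,0,0,0],[1,0,0,0,0],[1,0,0,0,0]]])

```text
t: 3.0
eef_pos: [0.4693, -0.2585, 0.2544]
tool_rot: [0.0, 1.0, -0.001, 0.001]
contact_force: [0.0, -0.3, 0.3]
gripper_width: 0.996
grasp_force: 0.0
```

```bash
python3 - <<'E'
from h import *
from scipy.spatial.transform import Rotation as R
im,d,c=cam("wrist"); save("w1.png",im); np.savez("pics/w1.npz",im=im,d=d,**{k:c[k] for k in c})
o=bot.get_obs(); print(o["t"],o["q"].round(3),o["eef_pos"],R.from_quat(np.roll(o["tool_rot"],-1)).as_matrix().round(3),o["contact_force"])
E
```

```text
3.05 [-0.322  0.33   0.886  1.93  -0.301  1.017 -0.874] [ 0.46937856 -0.25843294  0.25451091] [[ 1.    -0.002  0.002]
 [-0.002 -1.    -0.   ]
 [ 0.002  0.    -1.   ]] [ 0.4171953  -0.49027756 -0.86152233]
```

View pics/w1.png

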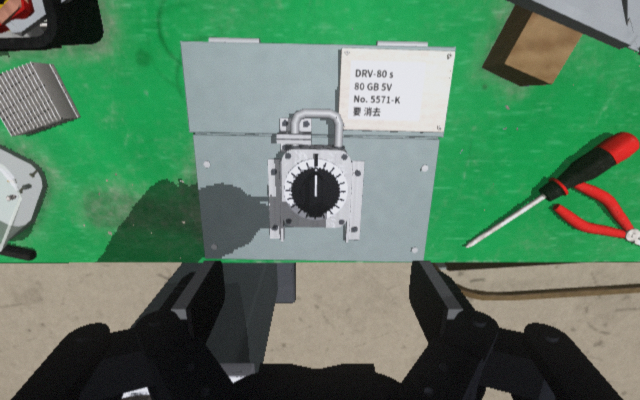

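The wrist view shows the lock upright between the cheeks, dial centre at (315,189), white pointer line towards the index (316,158) and bow at (318,112). Now measuring precisely.

```bash
python3 - <<'E'
from h import *
z=np.load("pics/w1.npz"); im=z["im"]; d=z["d"]; c={k:z[k] for k in("fovy","cx","cy","view")}; c["fovy"]=float(c["fovy"])
hsv=cv2.cvtColor(im,cv2.COLOR_RGB2HSV)
# white line within dial
y0,y1,x0,x1=160,222,286,346
g=im.max(2)
dark=((g<70)).astype(np.uint8); m=np.zeros_like(dark); m[y0:y1,x0:x1]=dark[y0:y1,x0:x1]
n,l,s,ce=cv2.connectedComponentsWithStats(m); i=1+s[1:,4].argmax(); print(s[i],ce[i])
cnt=cv2.findContours((l==i).astype(np.uint8),0,2)[0][0]; h=cv2.convexHull(cnt); (cc,r)=cv2.minEnclosingCircle(h); print("circ",cc,r)
print("dial centre z.098",ray(c,*cc,.098), "0.116",ray(c,*cc,.116))
f=np.zeros_like(m); cv2.fillConvexPoly(f,cv2.erode(f,None) is None or h,1); f=cv2.erode(f,np.ones((5,5)))
v,u=np.nonzero((g>150)&(f>0)); print(len(u),u.min(),u.max(),v.min(),v.max())
P=np.array([ray(c,a,b,.116)[:2] for a,b in zip(u,v)]); mu=P.mean(0); e=np.linalg.svd(P-mu)[2][0]; print("line",mu,np.degrees(np.arctan2(e[1],e[0])), P.min(0),P.max(0))
# index mark
v,u=np.nonzero(g[150:167,306:328]<90); print("index px",u.mean()+306,v.mean()+150,ray(c,u.mean()+306,v.mean()+150,.095))
# body sides & case edges
for name,row in(("r",[100,180,240]),):
  for v in row: 
    sat=hsv[v,:,1]<80; u=np.nonzero(sat&(d[v]<.34))[0]; k=u[(u>170)&(u<470)]; print(v,k.min(),k.max(),ray(c,k.min(),v,.06)[:2],ray(c,k.max(),v,.06)[:2])
print(d[189,310],d[100,230])
big=cv2.resize(im[95:255,255:375],None,fx=5,fy=3.75,interpolation=cv2.INTER_CUBIC); big=cv2.resize(im[100:245,255:375],None,fx=4.1,fy=4.1,interpolation=cv2.INTER_CUBIC); save("w1c.png",big)
E
```

```text
[ 292  168   47   50 1639] [314.90054912 192.11348383]
circ (314.5, 192.5) 24.990097045898438
dial centre z.098 [ 0.46531349 -0.25693377  0.098     ] 0.116 [ 0.47073689 -0.25707222  0.116     ]
43 315 316 170 195
line [ 0.47752292 -0.2579159 ] -179.89430188605328 [ 0.46854019 -0.25835499] [ 0.49001083 -0.25748608]
index px 315.7586206896552 158.89655172413794 [ 0.4951921  -0.25810902  0.095     ]
100 186 448 [ 0.54415997 -0.13691702] [ 0.54388322 -0.38149611]
180 197 433 [ 0.46712394 -0.13822839] [ 0.46690888 -0.37605919]
240 281 348 [ 0.40073907 -0.22057397] [ 0.4006882  -0.29237659]
0.26917604 0.3000079
```

View pics/w1c.png

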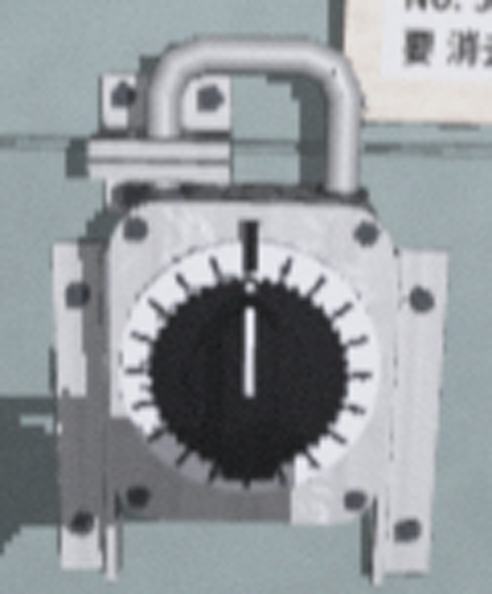

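The crop shows the pointer in line with the bold index mark, so the dial is near 0, and the shackle's toe leg passes through the lugs at left. Dial centre is about (0.468, -0.258). Now lowering and gripping the pointer bar.

>>> servo_tool(motion=[[[0.4,-0.03,0,-1,0],[0.4,0,0,-1,0],[0.4,0,0.01,-0.8,0],[0.4,0,0,-0.3,0],[0.4,0,0,-0.14,0],[0.4,0,0,0,0],[0.4,0,0,0,0]]])

```text
t: 3.75
eef_pos: [0.4686, -0.2585, 0.1252]
tool_rot: [0.0, 1.0, -0.001, 0.001]
contact_force: [-0.4, 0.0, -0.2]
gripper_width: 0.398
grasp_force: 0.0
```

>>> servo_tool(motion=[[[0.05,0,0,0,0],[0.05,0,0,0,0],[0.05,0,0,0,0],[0.05,0,0,0,0],[0.05,0,0,0,0],[0.05,0,0,0,0],[0.05,0,0,0,0],[0.05,0,0,0,0]]], newtons=40)

```text
t: 4.55
eef_pos: [0.4682, -0.2581, 0.1248]
tool_rot: [-0.0, 1.0, -0.001, 0.001]
contact_force: [-0.7, 2.4, 6.6]
gripper_width: 0.126
grasp_force: 41.5
```

```bash
cat > o.py <<'E'
from h import *
from scipy.spatial.transform import Rotation as R
o=bot.get_obs(); M=R.from_quat(np.roll(o["tool_rot"],-1)).as_matrix()
print(o["t"],o["eef_pos"].round(4),"yaw",np.arctan2(M[1,0],M[0,0]).round(4),"F",o["contact_force"].round(2),"T",o["torque"].round(3),o["gripper_width"],o["grasp_force"])
E
python3 o.py
```

```text
4.55 [ 0.4682 -0.2581  0.1248] yaw -0.0024 F [-0.73  2.37  6.62] T [ 0.274  0.248 -0.037] 0.1261337389106714 41.49807393550873
```

>>> servo_tool(motion=[[[0.05,0,0,0.01,-0.5],[0.05,0,0,0,-0.5],[0.05,0,0,0,-0.5],[0.05,0,0,0,-0.5],[0.05,0,0,0,-0.5],[0.05,0,0,0,-0.5],[0.05,0,0,0,-0.5],[0.05,0,0,0,-0.5],[0.05,0,0,0,-0.5],[0.05,0,0,0,-0.5],[0.05,0,0,0,-0.5],[0.05,0,0,0,-0.5],[0.05,0,0,0,-0.5],[0.05,0,0,0,-0.5],[0.05,0,0,0,-0.5],[0.05,0,0,0,-0.35],[0.05,0,0,0,0],[0.05,0,0,0,0],[0.05,0,0,0,0]]])

```text
t: 6.45
eef_pos: [0.4677, -0.2588, 0.1249]
tool_rot: [0.0, 0.891, -0.455, 0.001]
contact_force: [-1.1, -1.5, 6.0]
gripper_width: 0.127
grasp_force: 41.3
```

```bash
python3 o.py; python3 - <<'E'
from h import *
im,d,c=cam("wrist"); u,v=map(int,proj(c,(.468,-.258,.1))); print(u,v)
save("w2.png",cv2.resize(im[max(v-110,0):min(v+60,400),max(u-110,0):u+110],None,fx=3,fy=3,interpolation=cv2.INTER_CUBIC))
E
```

```text
6.45 [ 0.4677 -0.2588  0.1249] yaw -0.9437 F [-1.14 -1.49  5.97] T [-0.402  0.435 -0.116] 0.12655703160679743 41.32172763347626
314 261
```

View pics/w2.png

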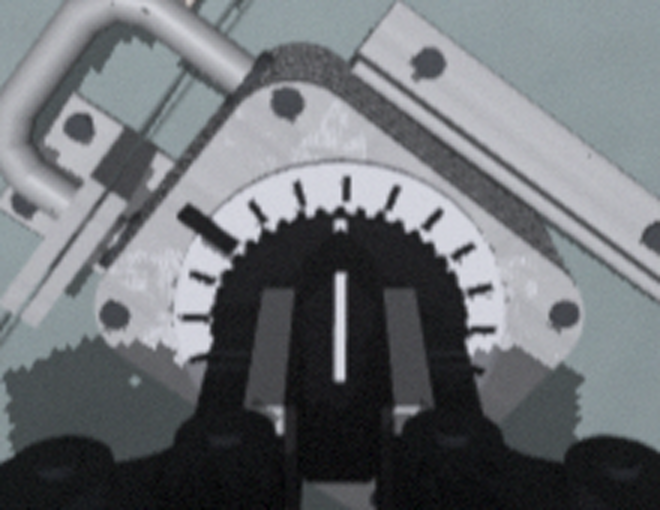

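The pointer's white line (342,325) stands at the third mark past the bold one (347,188), so the dial is set. Turning back to the index.

>>> servo_tool(motion=[[[0.05,0,0,0,0],[0.05,0,0,0,0.5],[0.05,0,0,0,0.5],[0.05,0,0,0,0.5],[0.05,0,0,0,0.5],[0.05,0,0,0,0.5],[0.05,0,0,0,0.5],[0.05,0,0,0,0.5],[0.05,0,0,0,0.5],[0.05,0,0,0,0.5],[0.05,0,0,0,0.5],[0.05,0,0,0,0.5],[0.05,0,0,0,0.5],[0.05,0,0,0,0.5],[0.05,0,0,0,0.5],[0.05,0,0,0,0.5],[0.05,0,0,0,0.35],[0.05,0,0,0,0],[0.05,0,0,0,0],[0.05,0,0,0,0]]])

```text
t: 8.5
eef_pos: [0.4684, -0.2574, 0.1249]
tool_rot: [-0.0, 1.0, -0.001, 0.001]
contact_force: [-0.9, 1.9, 6.5]
gripper_width: 0.122
grasp_force: 41.4
```

```bash
python3 o.py; python3 - <<'E'
from h import *
im,d,c=cam("wrist"); u,v=map(int,proj(c,(.468,-.258,.1))); print(u,v)
save("w3.png",cv2.resize(im[max(v-110,0):min(v+60,400),max(u-110,0):u+110],None,fx=3,fy=3,interpolation=cv2.INTER_CUBIC))
E
```

```text
8.5 [ 0.4684 -0.2574  0.1249] yaw -0.0013 F [-0.91  1.93  6.47] T [0.459 0.173 0.08 ] 0.12235147721492434 41.426382064819336
317 260
```

View pics/w3.png

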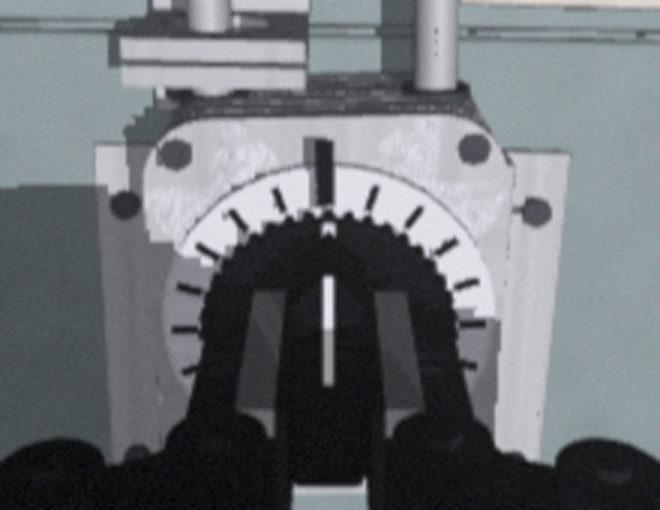

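The pointer (328,330) is back at the bold index mark (323,170), within the wobble. I'll release, lower, and grip the body.

>>> servo_tool(motion=[[[1,0,0,0,0],[1,0,0,0,0],[1,0,0,0,0],[1,0,0,0,0],[1,0,0,0,0],[1,0,0,0,0],[1,0,0,0,0],[1,0,0,-0.25,0],[1,0,0,-0.25,0],[1,0,0,-0.27,0],[1,0,0,0,0]]])

```text
t: 9.65
eef_pos: [0.4663, -0.2573, 0.0914]
tool_rot: [-0.001, 1.0, -0.001, -0.002]
contact_force: [0.2, -0.3, 0.6]
gripper_width: 0.999
grasp_force: 0.0
```

>>> servo_tool(motion=[[[0.6,0,0,0,0],[0.6,0,0,0,0],[0.6,0,0,0,0],[0.6,0,0,0,0],[0.6,0,0,0,0],[0.6,0,0,0,0]]], newtons=70)

```text
t: 10.25
eef_pos: [0.4677, -0.2579, 0.0938]
tool_rot: [-0.0, 1.0, -0.001, 0.0]
contact_force: [-2.3, 2.2, 6.2]
gripper_width: 0.707
grasp_force: 77.0
```

```bash
python3 o.py; python3 - <<'E'
from h import *
im,d,c=cam("wrist"); u,v=map(int,proj(c,(.468,-.258,.1))); print(u,v)
save("w4.png",cv2.resize(im[150:400,120:520],None,fx=2,fy=2,interpolation=cv2.INTER_CUBIC))
E
```

```text
10.25 [ 0.4677 -0.2579  0.0938] yaw -0.0026 F [-2.26  2.17  6.21] T [ 0.408  0.318 -0.03 ] 0.7074446254875661 76.98408007621765
315 295
```

View pics/w4.png

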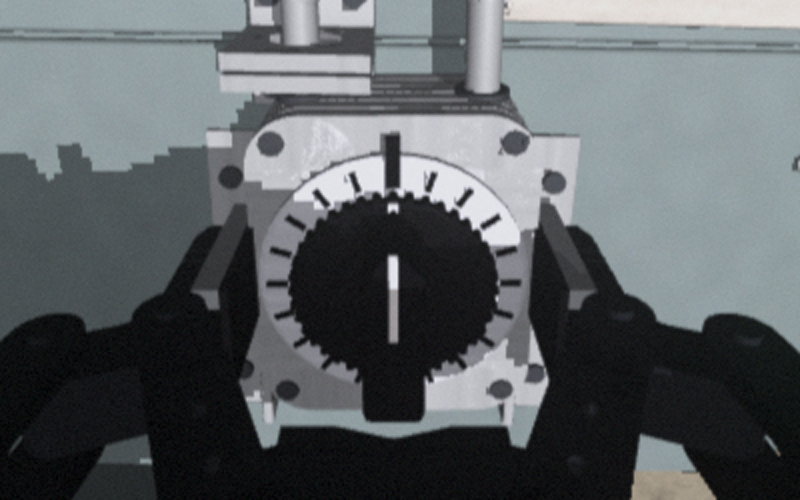

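The body is gripped at the middle and the pointer line (392,300) sits on the index (392,160). Ease off the deck 2.5 mm and pull back in stages.

>>> servo_tool(motion=[[[0.6,0,0,0.03,0],[0.6,0,0,0.03,0],[0.6,0,0,0,0],[0.6,-0.1,0,0,0],[0.6,-0.1,0,0,0],[0.6,0,0,0,0],[0.6,0,0,0,0]]])

```text
t: 11.0
eef_pos: [0.459, -0.2577, 0.0956]
tool_rot: [-0.0, 1.0, -0.001, -0.0]
contact_force: [-0.6, 1.2, -4.4]
gripper_width: 0.704
grasp_force: 76.5
```

>>> servo_tool(motion=[[[0.6,-0.07,0,0,0],[0.6,-0.07,0,0,0],[0.6,0,0,0,0],[0.6,0,0,0,0]]])

```text
t: 11.4
eef_pos: [0.4538, -0.2576, 0.0957]
tool_rot: [-0.0, 1.0, -0.001, -0.0]
contact_force: [0.6, 2.4, -4.5]
gripper_width: 0.708
grasp_force: 76.6
```

>>> servo_tool(motion=[[[0.6,-0.07,0,0,0],[0.6,-0.07,0,0,0],[0.6,0,0,0,0],[0.6,0,0,0,0]]])

```text
t: 11.8
eef_pos: [0.449, -0.2576, 0.0959]
tool_rot: [-0.0, 1.0, -0.001, 0.001]
contact_force: [3.2, 2.7, -4.1]
gripper_width: 0.707
grasp_force: 76.6
```

>>> servo_tool(motion=[[[0.6,-0.05,0,0,0],[0.6,-0.05,0,0,0],[0.6,0,0,0,0],[0.6,0,0,0,0]]])

```text
t: 12.2
eef_pos: [0.4451, -0.2575, 0.0959]
tool_rot: [-0.0, 1.0, -0.001, 0.001]
contact_force: [4.5, 4.0, -4.0]
gripper_width: 0.702
grasp_force: 76.6
```

>>> servo_tool(motion=[[[0.6,-0.07,0,0,0],[0.6,-0.07,0,0,0],[0.6,0,0,0,0],[0.6,0,0,0,0]]])

```text
t: 12.6
eef_pos: [0.4394, -0.2574, 0.0959]
tool_rot: [-0.0, 1.0, -0.001, 0.0]
contact_force: [3.9, 5.3, -2.6]
gripper_width: 0.705
grasp_force: 76.7
```

>>> servo_tool(motion=[[[0.6,-0.05,0,0,0],[0.6,-0.05,0,0,0],[0.6,0,0,0,0],[0.6,0,0,0,0]]])

```text
t: 13.0
eef_pos: [0.4355, -0.2574, 0.0959]
tool_rot: [-0.0, 1.0, -0.001, 0.001]
contact_force: [3.3, 4.7, -4.0]
gripper_width: 0.708
grasp_force: 76.7
```

>>> servo_tool(motion=[[[0.6,-0.05,0,0,0],[0.6,0,0,0,0],[0.6,0,0,0,0]]])

```text
t: 13.3
eef_pos: [0.4336, -0.2574, 0.0959]
tool_rot: [-0.0, 1.0, -0.001, 0.001]
contact_force: [3.6, 4.1, -4.2]
gripper_width: 0.708
grasp_force: 76.6
```

>>> servo_tool(motion=[[[0.6,-0.05,0,0,0],[0.6,0,0,0,0],[0.6,0,0,0,0]]])

```text
t: 13.6
eef_pos: [0.4317, -0.2574, 0.0959]
tool_rot: [-0.0, 1.0, -0.001, 0.001]
contact_force: [4.0, 4.5, -3.7]
gripper_width: 0.706
grasp_force: 76.7
```

>>> servo_tool(motion=[[[0.6,-0.04,0,0,0],[0.6,0,0,0,0],[0.6,0,0,0,0]]])

```text
t: 13.9
eef_pos: [0.4315, -0.2574, 0.0961]
tool_rot: [0.0, 1.0, -0.001, 0.002]
contact_force: [7.8, 4.0, -7.5]
gripper_width: 0.702
grasp_force: 77.3
```

Hard stop felt at x = 0.4315, so it's fully open. Pushing forward 35 mm.

>>> servo_tool(motion=[[[0.6,0.15,0,0,0],[0.6,0.15,0,0,0],[0.6,0.15,0,0,0],[0.6,0.15,0,0,0],[0.6,0.15,0,0,0],[0.6,0.16,0,0,0],[0.6,0,0,0,0],[0.6,0,0,0,0]]])

```text
t: 14.7
eef_pos: [0.4669, -0.2579, 0.096]
tool_rot: [0.0, 1.0, -0.001, 0.001]
contact_force: [2.3, 4.7, -5.0]
gripper_width: 0.704
grasp_force: 77.7
```

```bash
python3 o.py; python3 - <<'E'
from h import *
im,d,c=cam("wrist")
save("w5.png",cv2.resize(im[80:330,160:480],None,fx=2.4,fy=2.4,interpolation=cv2.INTER_CUBIC))
E
```

```text
14.7 [ 0.4669 -0.2579  0.096 ] yaw -0.0014 F [ 2.25  4.69 -5.04] T [ 0.907 -0.411 -0.031] 0.7038856632813044 77.68558144569397
```

View pics/w5.png

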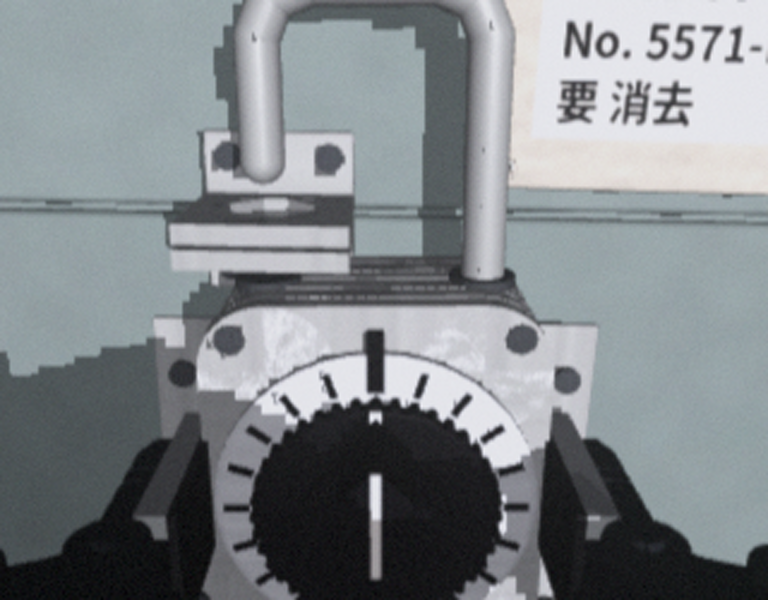

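The toe's tip (262,170) stands clear behind the lugs (260,210), with the lugs in the gap. Lifting.

>>> servo_tool(motion=[[[0.6,0,0,0.1,0],[0.6,0,0,0.1,0],[0.6,0,0,0.1,0],[0.6,0,0,0.1,0],[0.6,0,0,0.1,0],[0.6,0,0,0,0]]])

```text
t: 15.35
eef_pos: [0.4658, -0.2585, 0.1165]
tool_rot: [0.0, 1.0, -0.001, 0.001]
contact_force: [0.7, -0.1, -4.1]
gripper_width: 0.711
grasp_force: 77.7
```

>>> servo_tool(motion=[[[0.6,0,0,0.25,0],[0.6,0,0,0.25,0],[0.6,0,0,0.25,0],[0.6,0,0,0.25,0],[0.6,0,0,0.25,0],[0.6,0,0,0.25,0],[0.6,0,0,0.25,0],[0.6,0,0,0.25,0],[0.6,0,0,0.25,0],[0.6,0,0,0.25,0],[0.6,0,0,0.25,0],[0.6,0,0,0.25,0],[0.6,0,0,0,0],[0.6,0,0,0,0],[0.6,0,0,0,0],[0.6,0,0,0,0]]])

```text
t: 16.95
eef_pos: [0.4652, -0.2577, 0.2352]
tool_rot: [-0.0, 1.0, -0.001, -0.001]
contact_force: [-0.0, -0.7, -4.2]
gripper_width: 0.707
grasp_force: 77.9
```

```bash
python3 o.py; python3 - <<'E'
from h import *
im,d,c=cam("wrist")
save("w6.png",im)
E
```

```text
16.95 [ 0.4652 -0.2577  0.2352] yaw -0.0024 F [-0.02 -0.74 -4.23] T [-0.028  0.021 -0.046] 0.7069272020715913 77.92679786682129
```

View pics/w6.png

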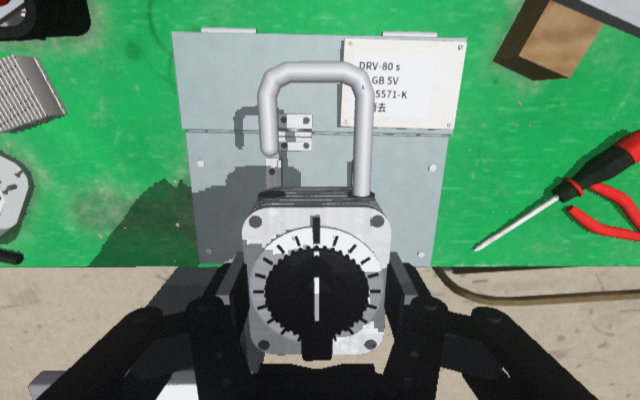

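The open padlock hangs level in the gripper (body at (316,280), toe tip at (268,153)), clear of the case, and the disk on the lid hasn't moved.

```bash
python3 -c "
from station import bot
print(bot.hand_in())"
```

```text
the job is handed in; nothing more can be done
None
```

I dialled the combination, pulled the shackle open and unhooked the padlock. I handed the job in at about 17 s with the open lock held dial up, its underside about 14 cm above the case; no verdict was returned.

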